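# Hang the slide caddy on the trunking stud

### The arm

A 6-joint arm with a two-finger parallel gripper is mounted at the origin on the work surface. World frame = base frame: x ahead of the robot, y to its left, z up, the work surface at z = 0. Lengths are in m, angles in rad, forces in N, time in s.
With the tool pointing down it reaches from about 0.3 to 0.85 m from the base axis. Payload 4.2 kg.
Tool frame: the origin (TCP) lies midway between the tips of the shut fingers; the grasp point (between the pads) lies 19 mm behind it; z points along the fingers, y is the direction in which the jaws open and shut (so a half turn about z gives the same grasp; the last joint's range is limited). The gripper opens to 91 mm and grips with 3 to 60 N. Pads are 32 mm wide; open, the fingers measure 118 mm over their backs; the gripper's body (76 mm by 178 mm) begins 60 mm behind the grasp point.
Start: joints at [-0.02, 0.32, 1.565, -0, 1.257, -0.02], TCP at [0.575, 0, 0.214] pointing down, gripper open.
Joint ranges: [-3.11, 3.11], [-0.84, 2.01], [0.21, 2.61], [-1.34, 4.49], [0.05, 2.63], [-2.56, 2.56]. Speed limits (rad/s): [2.57, 2.57, 3.14, 3.14, 3.14, 3.14].

### API

Orientations are given as [roll, pitch, yaw] about the fixed x, y, z axes, in that order (R = Rz(yaw) Ry(pitch) Rx(roll)).
In Python, from station import * gives the robot as it stands.
- The arm moves only by the tool apply_moves, never from a script. Its arguments are lists of equal length, an entry for each row: "slide": the shift along the tool's x, y, z in m, a list of three; "delta_rot": the turn, a rotation vector about the tool's x, y, z in rad, a list of three. In form: {"slide": [[x, y, z], ...], "delta_rot": [[rx, ry, rz], ...]}. A call has 1 to 20 rows; each row is the pose to reach, as a shift and turn from the pose measured when the call began, along the tool's axes at that moment; what a row does not reach only later rows make up. A row lasts 1/12 s, in which the tool goes at most 41.7 mm and 7.16 degrees, less where a joint would pass 70% of its speed; a pose out of reach is approached as far as the arm can. A call with a gripper value outside its range is refused whole. "jaw" is the opening, from 0 (shut) to 1 (fully open), set as the call begins (left out, the last holds). The fingers move at their own pace and stop on an object; "squeeze" is the grip in N (left out, the last holds). Time passes only in rows, so rows that repeat a pose let the fingers close. It gives the time, the measured TCP pose, the force and the opening at its end, in the units of the state.
- state(): the state, without advancing time (a new reading comes with each control period).
- grab_frame(name): name is "scene" or "side" or "wrist"; returns the picture (420x560x3 uint8, blue, green, red); there is no depth.
- camera_params(name): a dict with "fov_y" (degrees; the focal length in pixels is half the picture's height over the tangent of half this angle, whatever the lens; pixels are square), "cx", "cy" (the principal point, pixels), "dist_coeffs" ([k1, k2, p1, p2, k3] as OpenCV has them; the pictures are not rectified), "rvec" (rotation vector, rad) and "tvec" (3), from world to camera coordinates, as OpenCV has them; the wrist camera has in their place "tool_from_camera" (4x4, takes a point from camera to tool coordinates, whose origin is the TCP and whose axes are the flange's). Camera axes: x right, y down, z forward; pixel columns grow to the right and rows downward; lengths in m; the calibration is good to about 2 mm. A picture is of the moment at which its call begins: read the wrist's pose just before it. camera_params takes no time and is no camera call.
- sign_off(): hands the job in, once; it reports no verdict.
Trained networks look in the newest picture that a camera, given by its name, has taken for a name from the list of things; names that differ only in an ending like _2 or _b are one class to them, and where a whole thing is asked for, a point or a joint stands for the part that bears it (a point fixed in the world has none). Each returns a list of dicts, best first, with "p" (0 to 1); they miss things now and then, are a little off and sometimes report something else, mostly with a low value. They report only what shows in the picture. A call takes as long as a camera call. They do not tell look-alikes from the thing itself.
- look_for(camera, label): "bbox" ([centre column, centre row, width, height] in pixels, round what is visible of it).
- tip_of(camera, label): "position" ([column, row] in pixels: a listed point, or the origin of a listed thing).
The state is a dict: "time": time; "joints": joint angles; "joint_vel": joint speeds; "effort": joint torques, N m; "ee_pos": TCP position; "ee_rot": TCP orientation; "wrist_force": force on the tool from outside, world axes, zero at the start; "wrist_torque": the same for the moment, N m; "finger_gap": opening from 0.0 (shut) to 1.0 (fully open).
Only numpy, scipy, OpenCV 4.12 (cv2) and the standard library are available. Lean on these libraries where they do the work, as an engineer would, in place of code of your own. Each camera call takes 0.05 s, during which the arm holds its last target. There are 200 camera calls.

### The job

Pick up the blue slide caddy and hang it on the red-headed stud of the white bench trunking: let the stud's head come through the wide part of the keyhole, then pull the caddy down until it is fully home, hanging upright and flat against the trunking, and let go. Work gently: do not force the caddy against the stud or the trunking, and leave the other things on the bench where they are.

Things in the scene. Friction and masses are not known exactly. Their poses are not given: they have to be found in the camera images.
- caddy_grip (a point): Middle of the white upright fin of the loose blue slide caddy (0.24 kg). Caddy axes: x from the fin to the back plate and out of its back, y along the plate, z up. Stands upright, this point 62 mm above the bench. Fin: 12 mm thick (y), 44 mm long (x), top 16 mm above this point; pinch it across y from above. Beside it the tray's contents end 31 mm below this point, the tray 27 mm along -x.
- keyhole (a point): Centre of the keyhole's wide part (22 mm across, 24 mm high), on the back face of the caddy's plate: (+48, 0, +16) mm from the grip point. The 12 mm wide slot goes up from it; fully home, the stud's neck is 20 mm above this centre. White ramps and pads (plate 10 mm thick) flank the slot and lift the sprung head to clamp the plate: pulling down over them takes 5 to 10 N.
- caddy: The same caddy, same axes; origin at the middle of the bottom edge of the plate's back face (48 mm along x and 62 mm below the grip point). Plate 112 mm wide (y), 115 mm high, 5 mm thick; tray 75 mm deep towards -x.
- trunking: White fixed trunking box on the bench, 240 mm wide (y), 60 mm deep (x), 185 mm high; origin at the centre of its underside, z up. Its front looks along its own -x; a caddy hung on it has the trunking's yaw. On the front, a stud: red head 18 mm in diameter, 6 mm thick, on a 7 mm steel neck.
- stud_mark (a point): The -y end of the black slot in the stud's strip, on the trunking's front face, 155 mm above the bench; trunking's axes. The stud stands out along -x at this height, clamped somewhere in the slot: 6 to 46 mm from this point along +y. Head's outer face 14 mm off the trunking. Sprung along its axis, 1.5 N/mm: goes in 6 mm to a hard stop, out 5 mm; springs out through the keyhole when over it.
- sharps_bin: Bystander: yellow sharps bin with red lid, 132 mm in diameter, 147 mm high, origin at the centre of its underside.
- oil_bottle: Bystander: small amber bottle, 32 mm in diameter, 70 mm high, origin at the centre of its underside.
- slide_box: Bystander: orange and white slide box 86 x 76 x 36 mm, origin at the centre of its underside.
Things that resemble listed ones, but are neither listed nor needed, are in the scene too. Of the things like the caddy, leave any that is yellow; of the rest the larger one is meant.

How it is judged:
By the outcome, as a careful person would: the job done as asked, in the order asked, and still so for the second after the job is handed in, with the robot touching nothing.
It also fails if it takes over 54 s, if anything falls off the work surface, if the arm or the gripper's body presses on something with over 40 N, if the wrist force passes 120 N, or if a joint passes its speed limit or range.

## Working session

There is one attempt and no reset: what is moved stays moved. The work goes in short steps, Python scripts to look and compute and a tool call to move; the robot and the scene stay as the last step left them, time stands still between calls to the robot, and variables do not carry over. Pictures are saved under pics/ and viewed, about 8 in all and at most 12, crops included, and the job is handed in when it is done.

Besides the shell and the picture viewer there is one more tool, called after "Call:" in YAML: its name, and indented under it one key for each argument. apply_moves: Moves the arm, as the interface text tells. Its arguments: {"type":"object","properties":{"slide":{"type":"array","items":{"type":"array","items":{"type":"number"}}},"delta_rot":{"type":"array","items":{"type":"array","items":{"type":"number"}}},"jaw":{"type":"number"},"squeeze":{"type":"number"}},"required":["slide","delta_rot"]}

```bash
mkdir -p pics; cat > h.py <<'E'
from station import *
import numpy as np, cv2
from scipy.spatial.transform import Rotation as R
def cam(n, st=None):
    p=camera_params(n); f=210/np.tan(np.radians(p["fov_y"])/2)
    K=np.array([[f,0,p["cx"]],[0,f,p["cy"]],[0,0,1.]]); d=np.array(p["dist_coeffs"],float)
    if n=="wrist":
        st=st or state(); T=np.eye(4); T[:3,:3]=R.from_euler('xyz',st["ee_rot"]).as_matrix(); T[:3,3]=st["ee_pos"]
        M=np.linalg.inv(T@np.array(p["tool_from_camera"]))
    else:
        M=np.eye(4); M[:3,:3]=cv2.Rodrigues(np.array(p["rvec"],float))[0]; M[:3,3]=np.ravel(p["tvec"])
    return K,d,M
def ray(c,px):
    K,d,M=c; u=cv2.undistortPoints(np.array([[px]],float),K,d)[0,0]
    v=M[:3,:3].T@np.array([u[0],u[1],1]); return -M[:3,:3].T@M[:3,3], v/np.linalg.norm(v)
def atz(c,px,z):
    o,v=ray(c,px); return o+v*(z-o[2])/v[2]
def tri(*cp):
    A=np.zeros((3,3));b=np.zeros(3)
    for c,px in cp:
        o,v=ray(c,px);P=np.eye(3)-np.outer(v,v);A+=P;b+=P@o
    x=np.linalg.solve(A,b)
    return x,[np.linalg.norm((np.eye(3)-np.outer(v,v))@(x-o)) for o,v in (ray(*q) for q in cp)]
def proj(c,X):
    K,d,M=c; return cv2.projectPoints(np.atleast_2d(np.array(X,float)),M[:3,:3],M[:3,3],K,d)[0][:,0]
E
python3 - <<'E'
from h import *
np.set_printoptions(precision=4,suppress=True)
ims=[]
for n in("scene","side"):
    im=grab_frame(n); cv2.imwrite(f"pics/{n}0.png",im)
    c=cam(n); o,v=ray(c,(280,210)); print(n,o,v)
    for l,z in(("caddy_grip",.062),("keyhole",.078),("caddy",0),("trunking",0),("stud_mark",.155),("sharps_bin",0),("oil_bottle",0),("slide_box",0)):
        for r in tip_of(n,l)[:3]: print(l,np.round(r["position"],1),round(r["p"],2),atz(c,r["position"],z))
print(state())
E
```

```text
scene [ 1.0592 -0.6038  0.8005] [-0.4473  0.6431 -0.6215]
caddy_grip [218.5 184.2] 0.81 [0.3309 0.1518 0.062 ]
caddy_grip [201.1 227.2] 0.77 [ 0.4153 -0.0066  0.062 ]
caddy_grip [273.1 209. ] 0.63 [0.5115 0.1532 0.062 ]
keyhole [211.3 233. ] 0.79 [ 0.4622 -0.0206  0.078 ]
keyhole [229.4 173.9] 0.78 [0.3384 0.1893 0.078 ]
keyhole [257.7 210.5] 0.68 [0.4968 0.1095 0.078 ]
caddy [258.4 232.9] 0.79 [0.4937 0.1148 0.    ]
caddy [213.1 246.3] 0.77 [0.4348 0.0078 0.    ]
caddy [235.3 196.3] 0.64 [0.3465 0.1994 0.    ]
trunking [214.5 321.6] 0.81 [ 0.5925 -0.1644  0.    ]
stud_mark [217.1 257.5] 0.65 [ 0.5833 -0.1298  0.155 ]
sharps_bin [316.3 181.2] 0.83 [0.4892 0.3994 0.    ]
oil_bottle [344.3 275.1] 0.79 [0.7446 0.1162 0.    ]
slide_box [365.9 203.2] 0.81 [0.6565 0.3925 0.    ]
side [0.1534 0.6828 0.8143] [ 0.4114 -0.553  -0.7245]
caddy_grip [365.7 226.8] 0.77 [0.3914 0.0304 0.062 ]
caddy_grip [293.4 235.9] 0.65 [0.508  0.1543 0.062 ]
caddy_grip [366.1 273.8] 0.61 [0.3253 0.1456 0.062 ]
keyhole [346.3 282.4] 0.93 [0.3433 0.1999 0.078 ]
keyhole [355.8 210.8] 0.77 [0.4295 0.0147 0.078 ]
key
[... 223 characters left out ...]
0.6089 -0.1857  0.    ]
stud_mark [337.  133.2] 0.72 [ 0.5755 -0.1225  0.155 ]
sharps_bin [227.6 334.7] 0.79 [0.4887 0.4052 0.    ]
oil_bottle [231.1 201.3] 0.5 [0.7366 0.1146 0.    ]
slide_box [172.5 293.5] 0.86 [0.6496 0.4059 0.    ]
{'time': 0.9, 'joints': array([-0.02  ,  0.3196,  1.5645, -0.    ,  1.2574, -0.02  ]), 'joint_vel': array([ 0.0003,  0.0003, -0.0001,  0.0006,  0.0009,  0.0007]), 'effort': array([  0.0005, -41.2344, -23.2229,   0.0731,   0.0377,   0.    ]), 'ee_pos': array([ 0.575, -0.   ,  0.214]), 'ee_rot': array([3.1415, 0.    , 1.5708]), 'wrist_force': array([ 0.2996, -0.3586,  0.3444]), 'wrist_torque': array([ 0.0293, -0.0051,  0.0446]), 'finger_gap': 0.9955605666754835}
```

View pics/scene0.png

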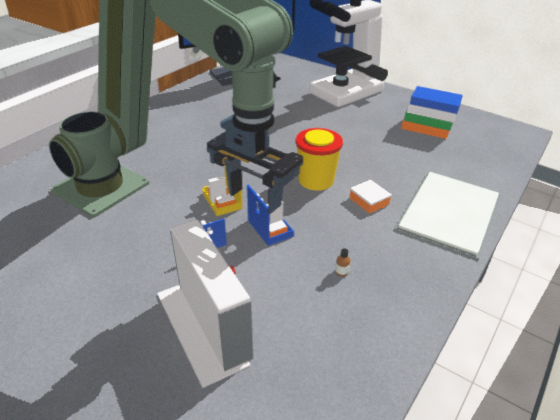

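View pics/side0.png

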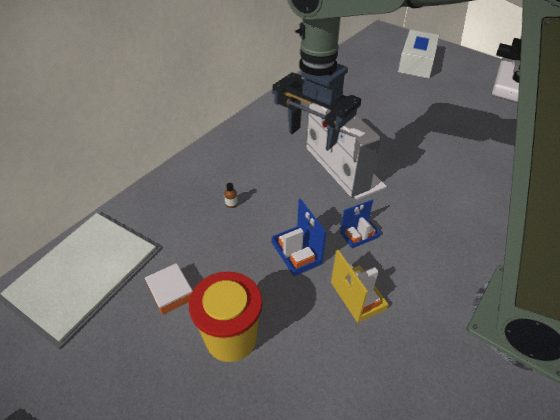

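Three candidates for the caddy: scene (270,218) / side (300,240) blue and large; scene (210,232) / side (360,225) blue and small; scene (222,195) / side (360,288) yellow. The large blue one fits, since yellow is excluded and the larger is meant. I'll confirm it in an enlarged crop, together with the trunking.

```bash
python3 - <<'E'
import cv2,numpy as np
a=cv2.imread("pics/scene0.png")[155:385,150:310];b=cv2.imread("pics/side0.png")[90:330,260:400]
a=cv2.resize(a,(400,575),interpolation=3);b=cv2.resize(b,(350,600),interpolation=3)
o=np.zeros((600,750,3),np.uint8);o[:575,:400]=a;o[:,400:]=b;cv2.imwrite("pics/crop1.png",o)
E
```

```text
(no output)
```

View pics/crop1.png

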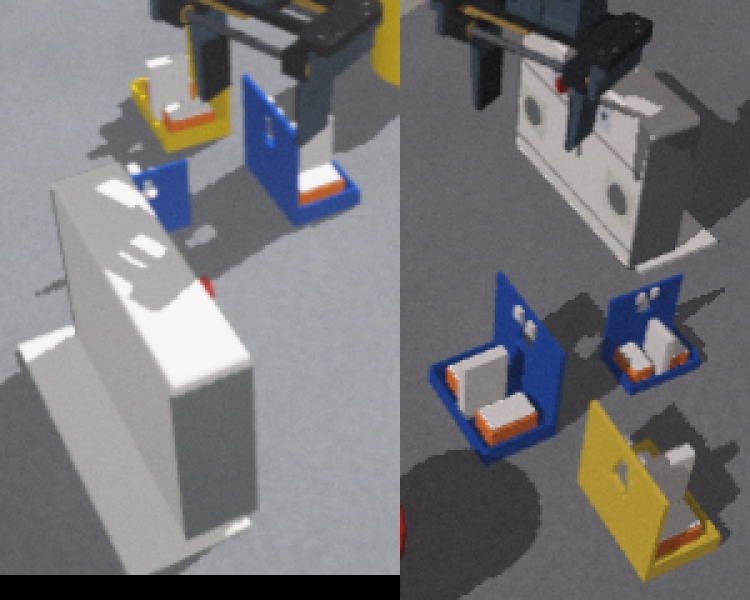

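The crop confirms it: the blue caddy at scene (270,218) is the larger of the two. The trunking shows the stud's red head at scene (233,270) and side (324,124), and its front faces about +y. Next I get yaws from the edges.

```bash
python3 - <<'E'
from h import *
np.set_printoptions(precision=4,suppress=True)
S=cam("scene");D=cam("side")
s=lambda x,y:(150+x/2.5,155+y/2.5); d=lambda x,y:(260+(x-400)/2.5,90+y/2.5)
def edge(n,c,p,q,z):
    a,b=atz(c,p,z),atz(c,q,z);v=b-a;print(n,a[:2],b[:2],np.linalg.norm(v),np.degrees(np.arctan2(v[1],v[0])))
edge("trk top back",S,s(52,190),s(175,388),.185)
edge("trk top front",S,s(115,160),s(255,360),.185)
edge("trk front bottom",D,d(516,150),d(632,268),0)
edge("plate bottom",S,s(250,183),s(298,222),0)
edge("plate top scene",S,s(245,75),s(298,125),.115)
edge("plate top side",D,d(500,275),d(564,355),.115)
print("stud head",tri((S,s(208,287)),(D,d(562,85))))
for n,p,q in(("grip",(273.1,209),(293.4,235.9)),("key",(257.7,210.5),(311.9,222.7)),("orig",(258.4,232.9),(309.8,246.3)),("mark",(217.1,257.5),(337,133.2))):print(n,tri((S,p),(D,q)))
print(camera_params("wrist")["tool_from_camera"])
E
```

```text
trk top back [ 0.4825 -0.1506] [ 0.692  -0.2428] 0.22887172011686185 -23.763739803374243
trk top front [ 0.4966 -0.0935] [ 0.7193 -0.1921] 0.24356471463819915 -23.900976423899525
trk front bottom [ 0.7026 -0.1836] [ 0.4905 -0.0947] 0.22994388200764432 157.27595321052263
plate bottom [0.4651 0.1164] [0.5404 0.0983] 0.07743553583212338 -13.51608556718565
plate top scene [0.4441 0.139 ] [0.5345 0.1056] 0.0964218598937286 -20.262643649718296
plate top side [0.5335 0.0964] [0.4352 0.1413] 0.10801092767015633 155.45032005385593
stud head (array([ 0.6255, -0.1369,  0.1531]), [np.float64(0.003346634463897619), np.float64(0.0033466344638975044)])
grip (array([0.5095, 0.154 , 0.0606]), [np.float64(0.0011330842597113997), np.float64(0.0011330842597113615)])
key (array([0.4931, 0.1092, 0.0767]), [np.float64(0.0030897100390745074), np.float64(0.0030897100390745225)])
orig (array([ 0.4901,  0.1143, -0.0013]), [np.float64(0.0032185762017930665), np.float64(0.003218576201792889)])
mark (array([ 0.5791, -0.1271,  0.1506]), [np.float64(0.0010493593389229177), np.float64(0.0010493593389229046)])
[[-0.001  -0.9693 -0.2459  0.0685]
 [ 1.     -0.0007 -0.0012 -0.0006]
 [ 0.001  -0.2459  0.9693 -0.1707]
 [ 0.      0.      0.      1.    ]]
```

Call:
apply_moves:
  slide:
    - [-0.02,0.019,0.0]
    - [-0.041,0.038,0.0]
    - [-0.062,0.057,0.0]
    - [-0.082,0.075,0.0]
    - [-0.082,0.075,0.0]
    - [-0.082,0.075,0.0]
    - [-0.082,0.075,0.0]
  delta_rot:
    - [0,0,0.1]
    - [0,0,0.2]
    - [0,0,0.3]
    - [0,0,0.41]
    - [0,0,0.41]
    - [0,0,0.41]
    - [0,0,0.41]
  jaw: 1.0

```text
time: 1.48
ee_pos: [0.6495, -0.0817, 0.2136]
ee_rot: [-3.14, -0.0, 1.162]
wrist_force: [0.9, 1.0, 0.2]
finger_gap: 0.999
```

```bash
cat > w.py <<'E'
from h import *
import sys
np.set_printoptions(precision=4,suppress=True)
n=sys.argv[1]; st=state(); im=grab_frame("wrist"); cv2.imwrite(f"pics/{n}.png",im); c=cam("wrist",st)
print(st["time"],st["ee_pos"],st["ee_rot"],st["joint_vel"].max())
hsv=cv2.cvtColor(im,cv2.COLOR_BGR2HSV); m=((hsv[...,0]<8)|(hsv[...,0]>172))&(hsv[...,1]>140)&(hsv[...,2]>60)
k,l,s,ce=cv2.connectedComponentsWithStats(m.astype(np.uint8))
for i in range(1,k):
    if s[i,4]>40: print("red",s[i],ce[i],atz(c,ce[i],.155))
for l,z in (("stud_mark",.155),("caddy_grip",.062),("keyhole",.078)):
    for r in tip_of("wrist",l)[:3]: print(l,r["position"],round(r["p"],2),atz(c,r["position"],z))
E
python3 w.py w1
```

```text
1.4833 [ 0.6495 -0.0817  0.2136] [-3.1404 -0.0002  1.1615] 0.01448580170586321
red [271 315  26  11 243] [283.4938 319.4486] [ 0.6245 -0.1409  0.155 ]
stud_mark [216.2, 329.9] 0.79 [ 0.5791 -0.1298  0.155 ]
keyhole [27.0, 213.0] 0.69 [ 0.4497 -0.0048  0.078 ]
```

View pics/w1.png

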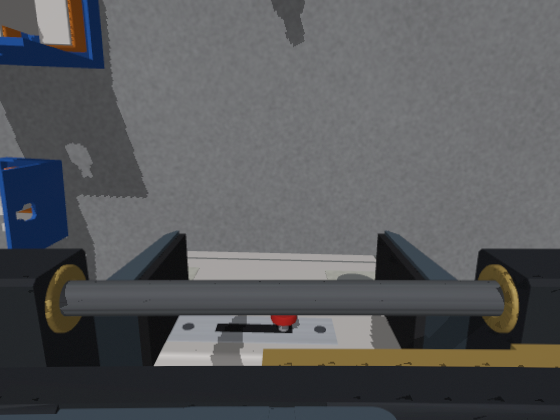

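The wrist view shows the stud head at (284,320) and the slot from (216,328) to (292,328), nearly parallel to the image rows. I'll fit the yaw, and meanwhile move over the caddy.

```bash
python3 - <<'E'
from h import *
np.set_printoptions(precision=4,suppress=True)
st=state(); c=cam("wrist",st); im=cv2.imread("pics/w1.png",0)
for y0,y1,z in((245,275,0),(314,350,.155)):
    for l in cv2.createLineSegmentDetector().detect(im[y0:y1,165:385])[0][:,0]:
        p,q=l[:2]+[165,y0],l[2:]+[165,y0]
        if abs(q[0]-p[0])>25 and abs(q[1]-p[1])<6:
            if q[0]<p[0]:p,q=q,p
            v=atz(c,q,z)-atz(c,p,z); print(p,q,np.degrees(np.arctan2(v[1],v[0])))
# caddy target in tool axes
Rm=R.from_euler('xyz',st["ee_rot"]).as_matrix()
print(Rm, Rm.T@(np.array([.510,.154,.214])-st["ee_pos"]))
E
```

```text
[189.3503 250.4134] [370.6465 254.7196] -24.891281795666387
[189.366  255.9956] [373.1289 260.4628] -24.928730381179097
[189.3666 258.4668] [373.1288 262.9695] -24.942567377945302
[218.089 322.8  ] [244.3999 323.2922] -24.742320272767707
[215.6587 330.7643] [290.6436 332.6234] -25.09111633453903
[245.6211 323.5329] [275.6647 324.2815] -25.0699560646459
[298.1229 315.0577] [369.3773 315.3984] -23.629656210417668
[179.3734 315.4362] [235.6272 315.2258] -23.35723165082694
[263.1243 347.7026] [370.6256 347.8268] -23.40523176214718
[296.8716 342.2278] [324.3829 343.1351] -25.47570056052128
[[ 0.3974  0.9176  0.0002]
 [ 0.9176 -0.3974  0.0001]
 [ 0.0002  0.0002 -1.    ]] [ 0.1603 -0.2215  0.0004]
```

Call:
apply_moves:
  slide:
    - [0.015,-0.036,0.0]
    - [0.03,-0.073,0.0]
    - [0.045,-0.11,0.0]
    - [0.06,-0.147,0.0]
    - [0.075,-0.184,0.0]
    - [0.09,-0.2215,0.0]
    - [0.09,-0.2215,0.0]
    - [0.09,-0.2215,0.0]
  delta_rot:
    - [0,0,0]
    - [0,0,0]
    - [0,0,0]
    - [0,0,0]
    - [0,0,0]
    - [0,0,0]
    - [0,0,0]
    - [0,0,0]

```text
time: 2.35
ee_pos: [0.4806, 0.0909, 0.2152]
ee_rot: [3.14, -0.001, 1.166]
wrist_force: [0.3, -0.7, -0.0]
finger_gap: 1.0
```

```bash
python3 w.py w2
```

```text
2.35 [0.4806 0.0909 0.2152] [ 3.1401 -0.0008  1.1662] 0.03324678757648638
stud_mark [277.0, 171.0] 0.33 [0.4921 0.1261 0.155 ]
caddy_grip [281.5, 114.8] 0.94 [0.5083 0.1566 0.062 ]
caddy_grip [89.5, 206.5] 0.6 [0.3214 0.1512 0.062 ]
keyhole [279.4, 174.8] 0.9 [0.4878 0.1131 0.078 ]
keyhole [278.2, 304.6] 0.56 [0.4401 0.0053 0.078 ]
```

View pics/w2.png

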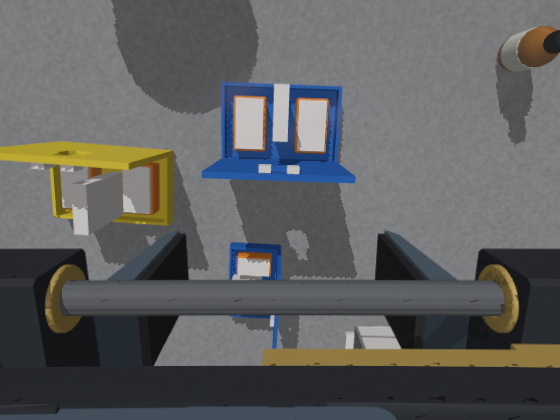

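The wrist view shows the caddy's fin at (281,113) with the plate's top edge from (203,177) to (355,181). The grip-to-keyhole distance comes out at 48 mm, as listed, and the yaw matches the trunking. Descending to grasp.

Call:
apply_moves:
  slide:
    - [0.035,0,0.0]
    - [0.071,0,0.0]
    - [0.0713,0,0.035]
    - [0.0713,0,0.07]
    - [0.0713,0,0.105]
    - [0.0713,0,0.14]
    - [0.0713,0,0.16]
    - [0.0713,0,0.169]
    - [0.0713,0,0.169]
    - [0.0713,0,0.169]
  delta_rot:
    - [0,0,0.03]
    - [0,0,0.03]
    - [0,0,0.03]
    - [0,0,0.03]
    - [0,0,0.03]
    - [0,0,0.03]
    - [0,0,0.03]
    - [0,0,0.03]
    - [0,0,0.03]
    - [0,0,0.03]
  jaw: 0.5

```text
time: 3.38
ee_pos: [0.5126, 0.1539, 0.0458]
ee_rot: [3.14, -0.001, 1.13]
wrist_force: [1.8, 0.5, 0.0]
finger_gap: 0.5
```

Call:
apply_moves:
  slide:
    - [0,0,0]
    - [0,0,0]
    - [0,0,0]
    - [0,0,0]
    - [0,0,0]
    - [0,0,0]
  delta_rot:
    - [0,0,0]
    - [0,0,0]
    - [0,0,0]
    - [0,0,0]
    - [0,0,0]
    - [0,0,0]
  jaw: 0
  squeeze: 35

```text
time: 3.88
ee_pos: [0.5122, 0.1541, 0.0463]
ee_rot: [3.141, -0.001, 1.13]
wrist_force: [-2.5, 0.7, 3.3]
finger_gap: 0.131
```

```bash
python3 -c "
from h import *
s=state();print({k:np.round(s[k],4) for k in ('time','ee_pos','ee_rot','wrist_force','wrist_torque','finger_gap','joint_vel')})"
```

```text
{'time': np.float64(3.8833), 'ee_pos': array([0.5122, 0.1541, 0.0463]), 'ee_rot': array([ 3.1406e+00, -1.0000e-03,  1.1301e+00]), 'wrist_force': array([-2.5378,  0.7179,  3.2623]), 'wrist_torque': array([ 0.208 ,  0.5816, -0.0107]), 'finger_gap': np.float64(0.1312), 'joint_vel': array([ 0.0008,  0.0031, -0.0017, -0.0007,  0.0028, -0.0031])}
```

Call:
apply_moves:
  slide:
    - [0,0,-0.008]
    - [0,0,-0.02]
    - [0,0,-0.04]
    - [-0.005,0.012,-0.06]
    - [-0.015,0.032,-0.077]
    - [-0.028,0.055,-0.077]
    - [-0.041,0.08,-0.077]
    - [-0.055,0.105,-0.077]
    - [-0.069,0.13,-0.077]
    - [-0.083,0.155,-0.077]
    - [-0.097,0.18,-0.077]
    - [-0.109,0.205,-0.077]
    - [-0.117,0.222,-0.077]
    - [-0.1195,0.2267,-0.077]
    - [-0.1195,0.2267,-0.077]
    - [-0.1195,0.2267,-0.077]
    - [-0.1195,0.2267,-0.077]
  delta_rot:
    - [0,0,0]
    - [0,0,0]
    - [0,0,0]
    - [0,0,0]
    - [0,0,0]
    - [0,0,-0.002]
    - [0,0,-0.005]
    - [0,0,-0.005]
    - [0,0,-0.005]
    - [0,0,-0.005]
    - [0,0,-0.005]
    - [0,0,-0.005]
    - [0,0,-0.005]
    - [0,0,-0.005]
    - [0,0,-0.005]
    - [0,0,-0.005]
    - [0,0,-0.005]

```text
time: 5.3
ee_pos: [0.6652, -0.0496, 0.1233]
ee_rot: [-3.141, -0.001, 1.136]
wrist_force: [0.1, 0.8, -2.7]
finger_gap: 0.131
```

```bash
cat > s.py <<'E'
from h import *
np.set_printoptions(precision=4,suppress=True)
s=state(); a=np.radians(-24.95); u=np.array([np.cos(a),np.sin(a)]); n=np.array([-u[1],u[0]])
p=s["ee_pos"]; f=s["wrist_force"]
print("t",s["time"],"s %.4f n %.4f z %.4f"%(p[:2]@u,p[:2]@n,p[2]),"rot",s["ee_rot"],"F s,n,z",f[:2]@u,f[:2]@n,f[2],"T",s["wrist_torque"],"gap",s["finger_gap"])
E
python3 s.py
python3 - <<'E'
from h import *
np.set_printoptions(precision=4,suppress=True)
C={}
for n in("scene","side"):
    im=grab_frame(n); cv2.imwrite(f"pics/{n}1.png",im); c=cam(n)
    for l in("caddy_grip","keyhole","stud_mark","caddy"):
        for r in tip_of(n,l)[:3]: print(n,l,np.round(r["position"],1),round(r["p"],2))
a=cv2.imread("pics/scene1.png");b=cv2.imread("pics/side1.png")
cv2.imwrite("pics/crop2.png",np.hstack([cv2.resize(a[180:330,180:310],(390,450),interpolation=3),cv2.resize(b[80:230,240:370],(390,450),interpolation=3)]))
E
```

```text
t 5.3 s 0.6240 n 0.2356 z 0.1233 rot [-3.141  -0.0009  1.136 ] F s,n,z -0.24101401685994067 0.7272457497896039 -2.739849194009953 T [ 0.0486  0.0419 -0.0002] gap 0.1306192258691863
scene caddy_grip [216.  183.8] 0.82
scene caddy_grip [203.2 227.3] 0.6
scene caddy_grip [279.8 259.1] 0.55
scene keyhole [209.8 231. ] 0.87
scene keyhole [256.4 262.1] 0.74
scene keyhole [229.6 173.8] 0.61
scene stud_mark [217.9 257. ] 0.84
scene caddy [209.1 251.1] 0.8
scene caddy [256.8 288.1] 0.61
scene caddy [234.7 195.4] 0.56
side caddy_grip [367.4 277.2] 0.66
side caddy_grip [364.1 227.1] 0.64
side keyhole [346.7 283. ] 0.79
side keyhole [307.9 129.5] 0.73
side keyhole [356.5 211.1] 0.59
side stud_mark [337.9 132.8] 0.72
side stud_mark [228.  333.4] 0.51
side caddy [307.2 155.7] 0.84
side caddy [342.2 300.5] 0.66
side caddy [351.7 225.5] 0.59
```

View pics/crop2.png

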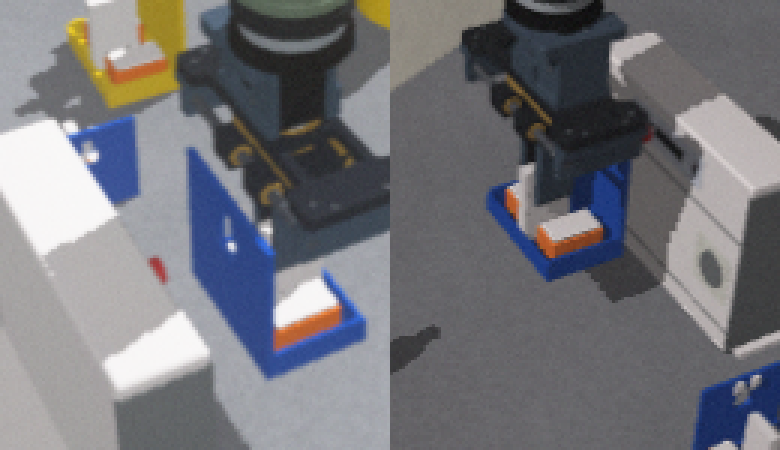

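```bash
python3 - <<'E'
from h import *
S=cam("scene");D=cam("side"); a=np.radians(-24.95); u=np.array([np.cos(a),np.sin(a)]); n=np.array([-u[1],u[0]])
im=cv2.imread("pics/scene1.png"); hsv=cv2.cvtColor(im,cv2.COLOR_BGR2HSV); m=((hsv[...,0]<8)|(hsv[...,0]>172))&(hsv[...,1]>120)
m[:250]=0;m[290:]=0;m[:,:220]=0;m[:,245:]=0; ys,xs=np.nonzero(m); print("red scene",xs.mean(),ys.mean(),len(xs),xs.min(),xs.max(),ys.min(),ys.max())
def sn(x): return np.round([x[:2]@u,x[:2]@n,x[2]],4)
x,e=tri((S,(256.4,262.1)),(D,(307.9,129.5)));print("key",sn(x),e)
x,e=tri((S,(256.8,288.1)),(D,(307.2,155.7)));print("orig",sn(x),e)
# stud head model projections for candidate s, scene camera
for s in(.621,.623,.625,.627,.629):
    X=[np.r_[s*u+.138*n+.009*np.cos(t)*u,.155+.009*np.sin(t)] for t in np.linspace(0,6.28,9)[:-1]]
    print(s,proj(S,X).mean(0))
# predicted keyhole pixel
print(proj(S,[np.r_[.6240*u+(.2356-.048)*n,.155]]),proj(D,[np.r_[.6240*u+(.2356-.048)*n,.155]]))
E
```

```text
red scene 232.3125 268.6875 16 230 234 266 272
key [0.6261 0.1892 0.1512] [np.float64(0.0026890154972585138), np.float64(0.0026890154972584127)]
orig [0.6197 0.1911 0.0699] [np.float64(0.003541359949273984), np.float64(0.003541359949273986)]
0.621 [229.710531   267.94247625]
0.623 [230.15430122 268.60830801]
0.625 [230.59942583 269.27611161]
0.627 [231.0459104  269.94589487]
0.629 [231.49376051 270.6176656 ]
[[253.7406239  260.21913309]] [[307.88491965 128.59123142]]
```

```bash
python3 - <<'E'
from h import *
S=cam("scene"); a=np.radians(-24.95); u=np.array([np.cos(a),np.sin(a)]); n=np.array([-u[1],u[0]])
im=cv2.imread("pics/scene1.png"); x0,y0,k=220,225,10
o=cv2.resize(im[y0:y0+60,x0:x0+75],None,fx=k,fy=k,interpolation=cv2.INTER_NEAREST)
def dr(X,col):
    P=((proj(S,X)-[x0-.5,y0-.5])*k).astype(np.int32); cv2.polylines(o,[P],True,col,1)
P=lambda s,nn,z:np.r_[s*u+nn*n,z]
nb=.2356-.048; s=.624; T=np.linspace(0,6.28,24)
dr([P(s+i,nb,z) for i,z in((-.056,.077),(.056,.077),(.056,.192),(-.056,.192))],(0,255,0))
dr([P(s+.011*np.cos(t),nb,.155+.012*np.sin(t)) for t in T],(0,255,255))
dr([P(s+i,nb,z) for i,z in((-.006,.16),(.006,.16),(.006,.181),(-.006,.181))],(0,255,255))
dr([P(.6255+.009*np.cos(t),.141,.155+.009*np.sin(t)) for t in T],(255,255,0))
cv2.imwrite("pics/crop3.png",o)
E
```

```text
(no output)
```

View pics/crop3.png

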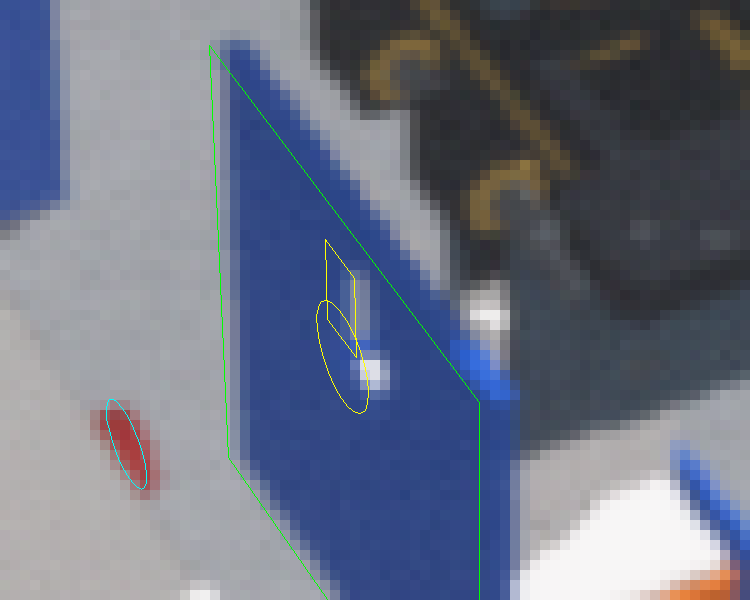

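The enlarged scene crop shows the red head at (232,269), exactly where the model puts it. The plate is about 1–2 px (about 3 mm) off along its normal and its lateral position fits. I'll approach until just short of the head.

Call:
apply_moves:
  slide:
    - [-0.008,0.001,0]
    - [-0.018,0.0015,0]
    - [-0.028,0.0015,0]
    - [-0.036,0.0015,0]
    - [-0.04,0.0015,0]
    - [-0.04,0.0015,0]
    - [-0.04,0.0015,0]
  delta_rot:
    - [0,0,0]
    - [0,0,0]
    - [0,0,0]
    - [0,0,0]
    - [0,0,0]
    - [0,0,0]
    - [0,0,0]

```text
time: 6.38
ee_pos: [0.6505, -0.0879, 0.1235]
ee_rot: [3.14, -0.001, 1.134]
wrist_force: [-0.0, 0.4, -1.9]
finger_gap: 0.132
```

```bash
python3 s.py
```

```text
t 6.3833 s 0.6269 n 0.1947 z 0.1235 rot [ 3.1404 -0.0014  1.1343] F s,n,z -0.20943784691217543 0.3361433737410865 -1.9081557733272354 T [ 0.049   0.0147 -0.0002] gap 0.1317262599152019
```

Call:
apply_moves:
  slide:
    - [-0.002,-0.0012,0]
    - [-0.004,-0.0012,0]
    - [-0.006,-0.0012,0]
    - [-0.008,-0.0012,0]
    - [-0.008,-0.0012,0]
    - [-0.008,-0.0012,0]
  delta_rot:
    - [0,0,0]
    - [0,0,0]
    - [0,0,0]
    - [0,0,0]
    - [0,0,0]
    - [0,0,0]

```text
time: 6.88
ee_pos: [0.6461, -0.0946, 0.1235]
ee_rot: [3.14, -0.001, 1.134]
wrist_force: [-0.7, -0.3, -2.5]
finger_gap: 0.129
```

```bash
python3 s.py
```

```text
t 6.8833 s 0.6257 n 0.1867 z 0.1235 rot [ 3.1404 -0.0015  1.1342] F s,n,z -0.49687642030833296 -0.53654419177253 -2.453219153763925 T [0.0185 0.026  0.0373] gap 0.12908148709929074
```

Call:
apply_moves:
  slide:
    - [-0.001,0,0]
    - [-0.002,0,0]
    - [-0.003,0,0]
    - [-0.004,0,0]
    - [-0.004,0,0]
  delta_rot:
    - [0,0,0]
    - [0,0,0]
    - [0,0,0]
    - [0,0,0]
    - [0,0,0]

```text
time: 7.3
ee_pos: [0.6443, -0.0984, 0.1235]
ee_rot: [3.141, -0.001, 1.134]
wrist_force: [-0.2, -0.1, -3.1]
finger_gap: 0.13
```

```bash
python3 s.py
```

```text
t 7.3 s 0.6257 n 0.1825 z 0.1235 rot [ 3.1405 -0.0014  1.134 ] F s,n,z -0.13112574317189624 -0.1415910606827337 -3.1239923155685467 T [ 0.0213  0.0025 -0.0163] gap 0.12989139643282457
```

Call:
apply_moves:
  slide:
    - [-0.001,0,0]
    - [-0.002,0,0]
    - [-0.003,0,0]
    - [-0.004,0,0]
    - [-0.004,0,0]
  delta_rot:
    - [0,0,0]
    - [0,0,0]
    - [0,0,0]
    - [0,0,0]
    - [0,0,0]

```text
time: 7.72
ee_pos: [0.6425, -0.1023, 0.1235]
ee_rot: [3.141, -0.001, 1.134]
wrist_force: [0.3, 0.6, -2.6]
finger_gap: 0.132
```

```bash
python3 s.py
```

```text
t 7.7167 s 0.6257 n 0.1783 z 0.1235 rot [ 3.1405 -0.0012  1.1339] F s,n,z 0.014835184559522596 0.6459098186194774 -2.629836205032592 T [0.03   0.0289 0.015 ] gap 0.13195610770484958
```

Call:
apply_moves:
  slide:
    - [-0.001,0,0]
    - [-0.002,0,0]
    - [-0.003,0,0]
    - [-0.003,0,0]
  delta_rot:
    - [0,0,0]
    - [0,0,0]
    - [0,0,0]
    - [0,0,0]

```text
time: 8.05
ee_pos: [0.6411, -0.1052, 0.1235]
ee_rot: [3.141, -0.001, 1.134]
wrist_force: [-0.1, 0.1, -2.7]
finger_gap: 0.132
```

```bash
python3 s.py
```

```text
t 8.05 s 0.6256 n 0.1751 z 0.1235 rot [ 3.1406 -0.0011  1.1338] F s,n,z -0.13912218122947292 0.03800097563827934 -2.703097680173588 T [ 0.0398  0.0379 -0.0224] gap 0.1321686518294434
```

Call:
apply_moves:
  slide:
    - [-0.001,0,0]
    - [-0.002,0,0]
    - [-0.003,0,0]
    - [-0.003,0,0]
  delta_rot:
    - [0,0,0]
    - [0,0,0]
    - [0,0,0]
    - [0,0,0]

```text
time: 8.38
ee_pos: [0.6409, -0.1055, 0.1237]
ee_rot: [3.14, -0.006, 1.134]
wrist_force: [3.0, 8.4, -2.3]
finger_gap: 0.129
```

```bash
python3 s.py; python3 - <<'E'
from h import *
im=grab_frame("scene");b=grab_frame("side")
cv2.imwrite("pics/crop4.png",np.hstack([cv2.resize(im[220:310,190:270],(400,450),interpolation=3),cv2.resize(b[90:180,270:350],(400,450),interpolation=3)]))
E
```

```text
t 8.3833 s 0.6256 n 0.1747 z 0.1237 rot [ 3.1401 -0.0058  1.1343] F s,n,z -0.8570087301430105 8.88286602366266 -2.298677695016379 T [ 1.0952 -0.3368  0.3115] gap 0.12945950513658394
```

View pics/crop4.png

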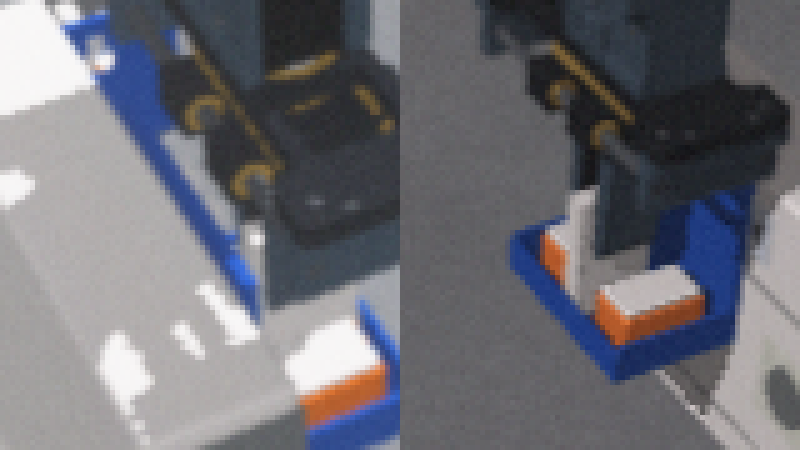

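Firm contact at n = 0.1747 (8.9 N without spring give) is where flush was predicted, and the crop shows the plate against the trunking. The head went through with no contact force. I'll relax the press and pull down.

Call:
apply_moves:
  slide:
    - [0,0,0]
    - [0,0,0.002]
    - [0,0,0.004]
    - [0,0,0.006]
    - [0,0,0.008]
    - [0,0,0.01]
    - [0,0,0.01]
  delta_rot:
    - [0.0045,-0.002,0]
    - [0.0045,-0.002,0]
    - [0.0045,-0.002,0]
    - [0.0045,-0.002,0]
    - [0.0045,-0.002,0]
    - [0.0045,-0.002,0]
    - [0.0045,-0.002,0]

```text
time: 9.07
ee_pos: [0.6408, -0.1054, 0.1131]
ee_rot: [-3.138, -0.004, 1.134]
wrist_force: [1.2, 0.8, -3.0]
finger_gap: 0.128
```

```bash
python3 s.py
```

```text
t 9.0667 s 0.6255 n 0.1747 z 0.1131 rot [-3.1381 -0.0035  1.1343] F s,n,z 0.7181074256673479 1.2404817735724536 -3.032477577915457 T [ 0.2444 -0.0509  0.1142] gap 0.1284547780505928
```

Call:
apply_moves:
  slide:
    - [0,0,0.0015]
    - [0,0,0.003]
    - [0,0,0.0045]
    - [0,0,0.006]
    - [0,0,0.0075]
    - [0,0,0.009]
    - [0,0,0.01]
    - [0,0,0.01]
    - [0,0,0.01]
  delta_rot:
    - [0,0,0]
    - [0,0,0]
    - [0,0,0]
    - [0,0,0]
    - [0,0,0]
    - [0,0,0]
    - [0,0,0]
    - [0,0,0]
    - [0,0,0]

```text
time: 9.82
ee_pos: [0.6409, -0.1055, 0.1032]
ee_rot: [-3.138, -0.003, 1.135]
wrist_force: [1.0, -0.6, 0.4]
finger_gap: 0.133
```

```bash
python3 s.py
```

```text
t 9.8167 s 0.6256 n 0.1747 z 0.1032 rot [-3.1384 -0.0033  1.1346] F s,n,z 1.1723020388830336 -0.09942364125345465 0.4385155280026182 T [-0.0238 -0.0685  0.2212] gap 0.13317443253259453
```

Call:
apply_moves:
  slide:
    - [0,0,0.001]
    - [0,0,0.002]
    - [0,0,0.003]
    - [0,0,0.003]
  delta_rot:
    - [0,0,0]
    - [0,0,0]
    - [0,0,0]
    - [0,0,0]

```text
time: 10.15
ee_pos: [0.6412, -0.1057, 0.1026]
ee_rot: [-3.14, -0.003, 1.134]
wrist_force: [-2.2, 1.2, 10.5]
finger_gap: 0.129
```

```bash
python3 s.py
```

```text
t 10.15 s 0.6259 n 0.1747 z 0.1026 rot [-3.1403 -0.0034  1.1345] F s,n,z -2.473546517984072 0.1261122870517707 10.45611143022317 T [-0.2781  0.6248  0.012 ] gap 0.1287419000802754
```

The travel stops hard after 20.6 mm, which agrees with the 20 mm for home. Relaxing and releasing.

Call:
apply_moves:
  slide:
    - [0,0,0]
    - [0,0,0]
    - [0,0,0]
  delta_rot:
    - [0,0,0]
    - [0,0,0]
    - [0,0,0]

```text
time: 10.4
ee_pos: [0.6411, -0.1056, 0.1031]
ee_rot: [-3.14, -0.003, 1.134]
wrist_force: [-1.7, 0.6, 5.0]
finger_gap: 0.129
```

Call:
apply_moves:
  slide:
    - [0,0,0]
    - [0,0,0]
    - [0,0,0]
    - [0,0,0]
    - [0,0,0]
    - [0,0,0]
  delta_rot:
    - [0,0,0]
    - [0,0,0]
    - [0,0,0]
    - [0,0,0]
    - [0,0,0]
    - [0,0,0]
  jaw: 0.45

```text
time: 10.9
ee_pos: [0.641, -0.1056, 0.1028]
ee_rot: [-3.14, -0.003, 1.134]
wrist_force: [-0.3, 0.5, 0.3]
finger_gap: 0.449
```

```bash
python3 s.py
```

```text
t 10.9 s 0.6258 n 0.1746 z 0.1028 rot [-3.1399 -0.0033  1.1343] F s,n,z -0.49394639203153895 0.3066436586456627 0.30485277962539636 T [-0.0077  0.0544 -0.0283] gap 0.4487995347857603
```

Released, with the wrist force at zero. I'll retract straight up, then back off from the trunking.

Call:
apply_moves:
  slide:
    - [0,0,-0.01]
    - [0,0,-0.03]
    - [0,0,-0.055]
    - [0,0,-0.085]
    - [0,0,-0.115]
    - [0,0,-0.14]
    - [0.03,0,-0.14]
    - [0.07,0,-0.14]
    - [0.11,0,-0.14]
    - [0.15,0,-0.14]
    - [0.18,0,-0.14]
    - [0.18,0,-0.14]
    - [0.18,0,-0.14]
  delta_rot:
    - [0,0,0]
    - [0,0,0]
    - [0,0,0]
    - [0,0,0]
    - [0,0,0]
    - [0,0,0]
    - [0,0,0]
    - [0,0,0]
    - [0,0,0]
    - [0,0,0]
    - [0,0,0]
    - [0,0,0]
    - [0,0,0]

```text
time: 11.98
ee_pos: [0.7173, 0.0586, 0.2433]
ee_rot: [-3.14, -0.003, 1.137]
wrist_force: [-0.2, -0.4, -0.2]
finger_gap: 0.449
```

```bash
python3 s.py; python3 - <<'E'
from h import *
for n in("scene","side","wrist"):
    im=grab_frame(n); cv2.imwrite(f"pics/{n}9.png",im)
a=cv2.imread("pics/scene9.png")[150:390,150:400];b=cv2.imread("pics/side9.png")[70:370,150:400]
cv2.imwrite("pics/fin.png",np.hstack([cv2.resize(a,(400,384),interpolation=3),cv2.resize(b,(400,480),interpolation=3)[:384]]))
S=cam("scene");D=cam("side")
ps={n:[(r["position"],r["p"]) for r in tip_of(n,"caddy_grip")] for n in("scene","side","wrist")};print(ps)
u=np.array([np.cos(-.43546),np.sin(-.43546)]);nn=np.array([-u[1],u[0]])
X=np.r_[.6257*u+.1747*nn,.119];print(proj(S,[X]),proj(D,[X]),proj(cam("wrist"),[X]))
E
```

```text
t 11.9833 s 0.6257 n 0.3557 z 0.2433 rot [-3.1399 -0.0028  1.1371] F s,n,z -0.025863661143805505 -0.426753968855212 -0.1876370432628064 T [ 0.0232  0.0576 -0.0097] gap 0.4488992414823605
{'scene': [([249.1, 275.8], 0.91), ([206.4, 228.7], 0.81), ([218.6, 181.9], 0.62)], 'side': [([366.5, 274.4], 0.96), ([311.4, 138.7], 0.82), ([365.9, 226.0], 0.79)], 'wrist': [([45.0, 341.5], 0.66)]}
[[248.61318002 276.04034358]] [[311.05995559 138.14031477]] [[282.19029113 394.11520898]]
```

View pics/fin.png

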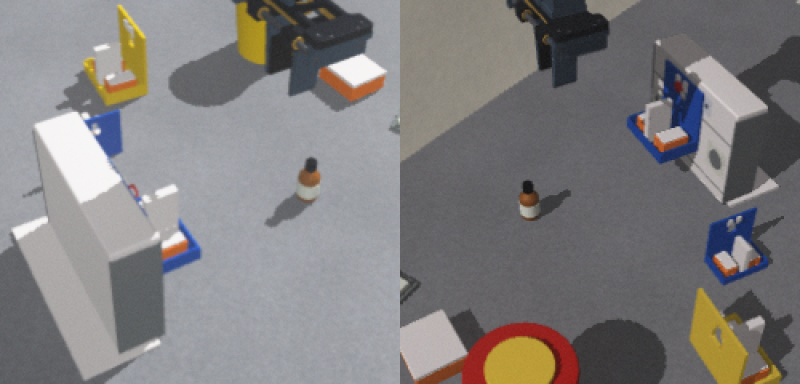

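View pics/wrist9.png

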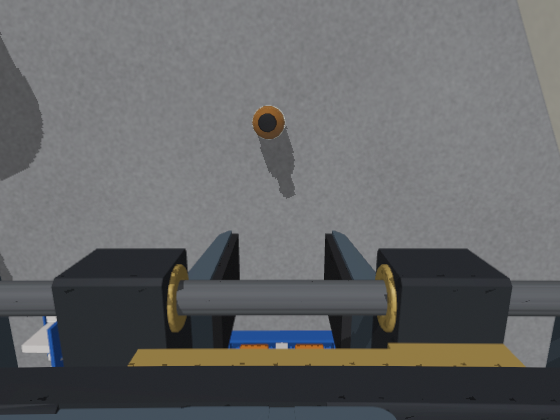

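The caddy hangs flat and upright, with its grip point at scene (249,276) and side (311,139), within 1 px of the home pose. The red head shows in front of the plate, the wrist view shows the tray level, and the other things stand undisturbed.

```bash
python3 -c "
from station import *
print(sign_off())"
```

```text
the job is handed in; nothing more can be done
None
```

The large blue caddy now hangs on the red-headed stud of the trunking. The job was handed in at about 12.3 s of the 54 s allowed.

- **Fitting:** I pinched the fin, and the stud's head came through the keyhole with no measurable force. The plate then met the trunking at about 9 N.
- **Pulling home:** I pulled down until it stopped hard after 20.6 mm (20 mm listed). The wrist force at that stop was about 10 N. I then eased off, let go and backed away.
- **Last checks:** The caddy's grip point shows within 1 px of the home pose in both the scene and side pictures. It looks upright and flat, with the head in front of the plate. The gripper was clear and the wrist force about zero. The other things looked undisturbed in the final pictures.
- **What disagreed:**
    - When I closed the jaws, the tool was about 4.6 mm to one side of the measured grip point, so the caddy may have slid a few millimetres on the bench.
    - Before the approach, the plate appeared about 3 mm off along its normal.
    - I read forces only at the end of each move, so I did not see the peak over the ramps directly.
    - In the last wrist picture the network reported a grip point on something else, at (45,342), with a confidence of 0.66. I ignored it.

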